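# Raise the enclosure's sash to the marked height

## Robot

A 7-joint arm with a two-finger parallel gripper is mounted at the origin on the work surface. World frame = base frame: x ahead of the robot, y to its left, z up, the work surface at z = 0. Lengths are in m, angles in rad, forces in N, time in s.
With the tool pointing down it reaches from about 0.35 to 0.9 m from the base axis. Payload 7.2 kg.
Tool frame: the origin (TCP) lies on the centre line of the jaws, within the pads' length; the fingertips stand ctrl.tips_ahead ahead of it and the grasp point (between the pads) lies 8 mm behind it (ctrl.tips_ahead is the distance from the TCP to the fingertips, in m); z points along the fingers, y is the direction in which the jaws open and shut (so a half turn about z gives the same grasp; the last joint's range is limited). The gripper opens to 85 mm and grips with 20 to 120 N. Pads are 22 mm wide; open, the fingers measure 114 mm over their backs; the gripper's body (76 mm by 85 mm) begins 54 mm behind the grasp point. The pads swing forward as they close: fully open they stand 13 mm farther back than shut.
Start: joints at [1.259, 0.411, -0.013, 1.596, 0.006, 1.134, -0.082], TCP at [0.151, -0.607, 0.242] pointing down, gripper open.
Joint ranges: [-2.95, 2.95], [-0.29, 1.99], [-1.47, 1.44], [0.14, 2.54], [-1.03, 4.17], [0.13, 1.85], [-2.86, 2.86]. Speed limits (rad/s): [2.39, 2.39, 3.01, 3.01, 3.14, 3.14, 3.14].

## Interface

Orientations are given as a rotation vector (axis times angle).
In Python, from cell import readout, imaging, workorder, ctrl gives the robot as it stands. The module is installed in compiled form; this text tells all that it offers.
- The arm moves only by the tool move_arm, never from a script. Its argument "steps" is a list of rows, each an object with "fingers": the closure, from 0 (fully open) to 1 (shut); "xyz": the shift along the tool's x, y, z in mm, a list of three; "rotation": the turn, a rotation vector about the tool's x, y, z in rad, a list of three. A call has 1 to 12 rows; each row shifts and turns the commanded pose from where the row before left it, along the tool's axes as they then stand; what a row does not reach is not made up. A row lasts 1/12 s, in which the tool goes at most 41.7 mm and 7.16 degrees, less where a joint would pass 70% of its speed; a pose out of reach is approached as far as the arm can. A call is refused whole if a number of a shift passes 41.7 or a number of a turn 0.125, either way. A call with a gripper value outside its range is refused whole. The fingers move at their own pace and stop on an object; "squeeze" is the grip in N (left out, the last holds). Time passes only in rows, so rows that do not move let the fingers close. It gives the time, the measured TCP pose, the force and the opening at its end, in the units of the state.
- readout.get_obs(): the state, without advancing time (a new reading comes with each control period).
- imaging.capture(name): name is "scene" or "top"; returns (picture, depth): 420x560x3 uint8, red, green, blue; 420x560 float32, m along the optical axis (not along the pixel's ray), 0 where there is no reading.
- imaging.get_calibration(name): a dict with "fx", "fy", "cx", "cy" (pixels), "extrinsics" (4x4, takes a point from world to camera coordinates). Camera axes: x right, y down, z forward; pixel columns grow to the right and rows downward; lengths in m; the calibration is good to about 2 mm. A picture is of the moment at which its call begins. get_calibration takes no time and is no camera call.
- workorder.close_job(): hands the job in, once; it reports no verdict.
The state is a dict: "time_s": time; "q": joint angles; "dq": joint speeds; "joint_torque": joint torques, N m; "tcp_pos": TCP position; "tool_rot": TCP orientation; "ft_force": force on the tool from outside, world axes, zero at the start; "ft_torque": the same for the moment, N m; "grip_width": finger opening in m.
Only numpy, scipy, OpenCV 4.12 (cv2) and the standard library are available. Lean on these libraries where they do the work, as an engineer would, in place of code of your own. Each camera call takes 0.05 s, during which the arm holds its last target. There are 200 camera calls.

## Task

Open the slide-mounting enclosure to its working height: with the fingers pushing from beneath the sash's blue lip, without pinching it, slide the sash smoothly up until the lip's round front edge is level with the tip of the orange pointer, within a centimetre. Then draw the hand away, leaving the sash standing there; do not shift the pointer or anything else standing about.

Things in the scene. Friction and masses are not known exactly. Their poses are not given: they have to be found in the camera images.
- hood: Clear-walled slide-mounting enclosure fixed to the table, 240 mm deep, 360 wide, 458 high with its two aluminium posts and crossbar in front. Origin: centre of its underside. Its x axis points from front to back and is turned 0.8 to 1.2 rad left of straight ahead, so the front faces the robot's right. y points to the near post. Under the sash: white sill 60 mm high, level with the pane.
- sash (a joint): Height of the clear vertical sash in m above closed: 0 closed, 0.21 fully up. It is balanced by counterweights in the posts, slides straight up and down with 2 to 5 N (plus about 7 N per m/s), and stays where it is left.
- lip_mid (a point): Middle of the front edge of the sash's blue lip, 82 mm above the table when closed; axes as hood. The lip is a level shelf 240 mm long, jutting 52 mm out from the pane. Its front edge is a round bar along y, radius 7 mm; this point is on its axis, 45 mm before the pane. Shelf underside 4 mm below the axis, top 9 mm above. Below it is free but for low things lying on the table.
- mark_tip (a point): Tip (its middle) of the orange pointer on the far (-y) post: the marked height. Pointer finger 6 mm thick; in plan the tip lies in line with the lip's front bar, 149 mm from the lip's middle, about 22 mm past the bar's end. It stands 110 to 190 mm above the bar axis's closed level. Not to be shifted.
- stain_jar: Green glass staining jar, open, 60 mm across, 70 mm tall, standing inside the enclosure; loose, origin at the centre of its underside. To be left alone.
- slide_rack: White slide rack with clear fins, 90 x 100 x 38 mm, inside the enclosure; loose, origin at the centre of its underside. To be left alone.
- blue_jar: Jar with blue cap and yellow label, 60 mm across, 85 mm tall, on the table beside the enclosure's wall next to the robot; loose, origin at the centre of its underside. To be left alone.
- amber_bottle: Amber reagent bottle, 64 mm across, 150 mm tall, on the table in front of the enclosure's far post; loose, origin at the centre of its underside. To be left alone.
- cassette_yellow: Flat yellow tissue cassette, 40 x 28 x 7 mm, lying on the table before the enclosure, towards its far post; loose, origin at the centre of its underside. To be left alone.
- cassette_green: Flat green tissue cassette, 40 x 28 x 7 mm, lying on the table before the enclosure, towards its near post; loose, origin at the centre of its underside. To be left alone.
- slide_box: Closed grey-blue slide box, 100 x 85 x 34 mm, on the table about 0.4 m in front of the enclosure's middle; loose, origin at the centre of its underside. To be left alone.

How it is judged:
On the way:
1. the fingers push on the lip from beneath or at its round front edge while the sash has risen at least 20 mm ((contact force between the fingers and sash_c1 above 0.3 N or contact force between the fingers and sash_c2 above 0.3 N) and distance of lip_mid from where it was at the start of the episode above 0.02 m), for 0.1 s.
At the end, for the whole second after the job is handed in: The axis of the lip's round front edge is within 10 mm of the height of the pointer's tip, the sash is at rest, the pointer is within 5 mm of where it was, every loose thing is within 25 mm of where it was, and the jars and bottle stand upright (within 0.2 rad) (z of lip_mid in the frame of mark_tip between -0.01 and 0.01 m and velocity of joint sash between -0.005 and 0.005 m/s and distance of mark_tip from where it was at the start of the episode below 0.005 m and distance of each of stain_jar, slide_rack, blue_jar, amber_bottle, cassette_yellow, cassette_green, slide_box from where it was at the start of the episode below 0.025 m and angle between each of stain_jar, blue_jar, amber_bottle's own z axis and vertical below 0.2 rad); the robot touches nothing.
It fails at once if the lip is pinched: the fingers press its top and its underside or front edge at once (contact force between the fingers and sash_c3 above 0.3 N and (contact force between the fingers and sash_c1 above 0.3 N or contact force between the fingers and sash_c2 above 0.3 N)).
It fails at once if the sash is flung or slammed (faster than 0.5 m/s) (velocity of joint sash above 0.5 m/s or velocity of joint sash below -0.5 m/s).
It fails at once if the pointer is shifted by more than 5 mm (distance of mark_tip from where it was at the start of the episode above 0.005 m).
It fails at once if a loose thing is moved by more than 25 mm, lifted or tipped over (not (distance of stain_jar from where it was at the start of the episode below 0.025 m and angle between stain_jar's own z axis and vertical below 0.2 rad) or not (distance of slide_rack from where it was at the start of the episode below 0.025 m) or not (distance of blue_jar from where it was at the start of the episode below 0.025 m and angle between blue_jar's own z axis and vertical below 0.2 rad) or not (distance of amber_bottle from where it was at the start of the episode below 0.025 m and angle between amber_bottle's own z axis and vertical below 0.2 rad) or not (distance of cassette_yellow from where it was at the start of the episode below 0.025 m) or not (distance of cassette_green from where it was at the start of the episode below 0.025 m) or not (distance of slide_box from where it was at the start of the episode below 0.025 m)).
It also fails if it takes over 35 s, if anything falls off the work surface, if the arm or the gripper's body presses on something with over 40 N, if the wrist force passes 120 N, or if a joint passes its speed limit or range.

## Working session

There is one attempt and no reset: what is moved stays moved. The work goes in short steps, Python scripts to look and compute and a tool call to move; the robot and the scene stay as the last step left them, time stands still between calls to the robot, and variables do not carry over. Pictures are saved under pics/ and viewed, about 8 in all and at most 12, crops included, and the job is handed in when it is done.

Besides the shell and the picture viewer there is one more tool, called as name([rows], argument=value, ...), one row to a line, values as JSON. move_arm: Moves the arm, as the interface text tells. Its arguments: {"type":"object","properties":{"steps":{"type":"array","items":{"type":"object","properties":{"fingers":{"type":"number"},"xyz":{"type":"array","items":{"type":"number"}},"rotation":{"type":"array","items":{"type":"number"}}}}},"squeeze":{"type":"number"}},"required":["steps"]}

```bash
mkdir -p pics
python3 - <<'E'
from cell import readout, imaging, workorder, ctrl
import cv2, numpy as np
print(ctrl.tips_ahead, readout.get_obs())
for n in ("scene","top"):
    p,d=imaging.capture(n); c=imaging.get_calibration(n); print(n,c)
    np.savez(f"{n}0.npz",p=p,d=d,K=np.array([c["fx"],c["fy"],c["cx"],c["cy"]]),E=np.array(c["extrinsics"]))
    cv2.imwrite(f"pics/{n}0.png",p[:,:,::-1])
E
```

```text
0.011 {'time_s': 0.0, 'q': array([ 1.25877971,  0.41192586, -0.01271947,  1.59703794,  0.00559545,
        1.13427183, -0.08220994]), 'dq': array([ 0.00055804,  0.00162236, -0.00139511, -0.00101377, -0.00113532,
       -0.00061048, -0.00108704]), 'joint_torque': array([ 6.98479653e-05, -6.00627422e+01,  6.81955554e-01, -2.99414420e+01,
        1.37247343e-02,  1.05506473e-02,  2.18620812e-05]), 'tcp_pos': array([ 0.1507346 , -0.6060698 ,  0.24143933]), 'tool_rot': array([-3.11670588e+00, -3.81876786e-01,  4.72297302e-04]), 'ft_force': array([ 0.41060004,  1.04068809, -0.41543342]), 'ft_torque': array([-0.00091386,  0.00121981, -0.00221814]), 'grip_width': 0.0853777179273535}
scene {'fx': 417.0312528133977, 'fy': 417.0312528133977, 'cx': 277.4251172691264, 'cy': 219.39646184352299, 'extrinsics': array([[-0.16947831,  0.98550097, -0.00805804,  0.13625347],
       [ 0.92511203,  0.15626362, -0.34604829, -0.46735657],
       [-0.33977175, -0.06610227, -0.9381821 ,  1.03856029],
       [ 0.        ,  0.        ,  0.        ,  1.        ]])}
top {'fx': 500.6777529403115, 'fy': 500.6777529403115, 'cx': 267.8211523236707, 'cy': 210.30822839285963, 'extrinsics': array([[ 0.02594916, -0.9992219 , -0.02970255, -0.01789264],
       [-0.98188269, -0.0198973 , -0.18844223,  0.58420579],
       [ 0.1877046 ,  0.03405433, -0.98163501,  0.95503792],
       [ 0.        ,  0.        ,  0.        ,  1.        ]])}
```

View pics/scene0.png

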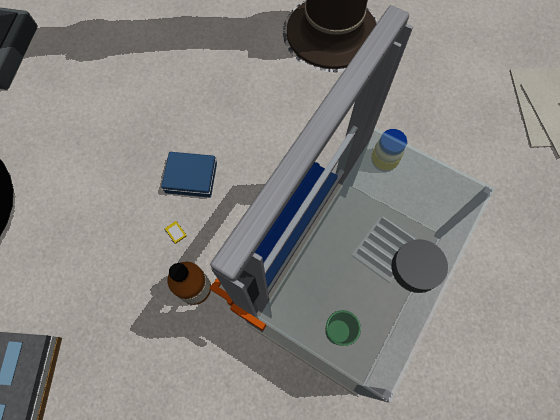

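View pics/top0.png

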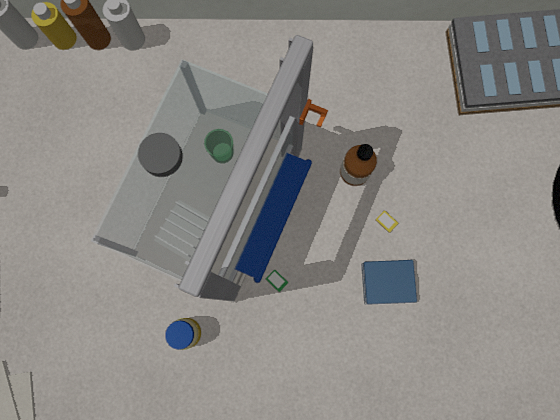

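The top view shows the blue lip from about (300,157) to (250,280), and the orange pointer at (302–327, 100–125). The scene view shows the pointer at (212–265, 280–328), and the amber bottle at (188,282).

```bash
cat > h.py <<'E'
import numpy as np, cv2
def load(n):
    f=np.load(n); return f['p'],f['d'],f['K'],f['E']
def pts(v,u,d,K,E):
    c=np.stack([(u-K[0+2])/K[0]*d,(v-K[3])/K[1]*d,d],-1); return (c-E[:3,3])@E[:3,:3]
def plane(u,v,z,K,E):
    r=np.array([(u-K[2])/K[0],(v-K[3])/K[1],1.])@E[:3,:3]; o=-E[:3,:3].T@E[:3,3]; return o+r*(z-o[2])/r[2]
def mask(p,lo,hi): return cv2.inRange(cv2.cvtColor(p,cv2.COLOR_RGB2HSV),lo,hi)
B=((105,150,50),(130,255,255)); O=((5,200,120),(14,255,255))
E
python3 - <<'E'
from h import *
for n in ("scene0.npz","top0.npz"):
    p,d,K,E=load(n)
    for nm,r in (("blue",B),("orange",O)):
        m=mask(p,*r); k,l,s,c=cv2.connectedComponentsWithStats(m)
        for i in range(1,k):
            if s[i,4]<25: continue
            v,u=np.nonzero(l==i); P=pts(v,u,d[v,u],K,E)
            print(n,nm,s[i],np.percentile(P,[2,50,98],axis=0).round(3).tolist())
            q=cv2.minAreaRect(np.stack([u,v],-1).astype(np.float32)); print("  box",cv2.boxPoints(q).round(1).tolist())
def crop(n,u0,u1,v0,v1,k): 
    p=load(n)[0][v0:v1,u0:u1,::-1]; return cv2.resize(p,None,fx=k,fy=k,interpolation=cv2.INTER_NEAREST)
a=crop("top0.npz",285,345,85,185,6); b=crop("scene0.npz",195,275,255,355,5)
im=np.zeros((600,780,3),np.uint8); im[:600,:360]=a; im[:500,370:770]=b; cv2.imwrite("pics/c1.png",im)
E
```

```text
scene0.npz blue [384 129  23  15 176] [[0.313, 0.115, 0.082], [0.325, 0.16, 0.085], [0.437, 0.18, 0.237]]
  box [[383.79998779296875, 132.39999389648438], [387.79998779296875, 124.4000015258789], [409.79998779296875, 135.39999389648438], [405.79998779296875, 143.39999389648438]]
scene0.npz blue [ 255  163   69   99 1354] [[0.45, -0.061, 0.13], [0.545, -0.023, 0.134], [0.629, 0.018, 0.137]]
  box [[252.8000030517578, 254.3000030517578], [314.3999938964844, 161.3000030517578], [325.1000061035156, 168.3000030517578], [263.5, 261.29998779296875]]
scene0.npz blue [ 266  173   71  113 1008] [[0.49, -0.035, 0.151], [0.595, 0.0, 0.197], [0.681, 0.043, 0.238]]
  box [[260.8999938964844, 281.1000061035156], [330.70001220703125, 171.3000030517578], [337.70001220703125, 175.6999969482422], [267.79998779296875, 285.5]]
scene0.npz orange [241 313  25  16 144] [[0.745, -0.053, 0.262], [0.751, -0.038, 0.264], [0.758, -0.024, 0.266]]
  box [[240.6999969482422, 315.5], [244.10000610351562, 310.20001220703125], [265.20001220703125, 323.70001220703125], [261.79998779296875, 329.0]]
top0.npz blue [ 236  153   75  129 3446] [[0.451, -0.074, 0.129], [0.557, -0.017, 0.134], [0.669, 0.037, 0.138]]
  box [[233.60000610351562, 271.5], [287.5, 150.0], [312.6000061035156, 161.1999969482422], [258.6000061035156, 282.6000061035156]]
top0.npz blue [166 321  28  28 611] [[0.315, 0.131, 0.079], [0.338, 0.155, 0.084], [0.361, 0.178, 0.088]]
  box [[166.0, 321.0], [193.0, 321.0], [193.0, 348.0], [166.0, 348.0]]
```

View pics/c1.png

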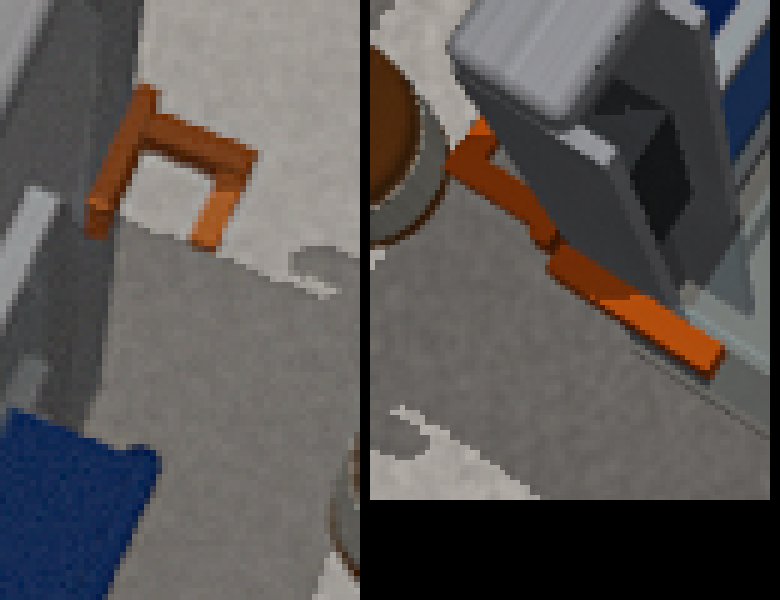

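Run:
```python
from h import *
p,d,K,E=load("top0.npz")
Or=((5,150,60),(16,255,255))
m=mask(p,*Or); k,l,s,c=cv2.connectedComponentsWithStats(m)
for i in range(1,k):
    if s[i,4]>25: print(s[i])
v,u=np.nonzero((m>0)&(d>0)); sel=(u>300)&(u<332)&(v>95)&(v<130); v,u=v[sel],u[sel]
P=pts(v,u,d[v,u],K,E)
for r in range(98,129,2):
    for x in (312,314,316,318,320,322,324,326):
        if m[r,x]: print(r,x,pts(np.array([r]),np.array([x]),d[r,x][None],K,E)[0].round(4))
# table noise check
for (r,x) in ((240,330),(300,300)): print('table',pts(np.array([r]),np.array([x]),d[r,x][None],K,E)[0].round(4))
# lip
b=mask(p,*B); k,l,s,c=cv2.connectedComponentsWithStats(b); i=1+np.argmax(s[1:,4])
v,u=np.nonzero(l==i); P=pts(v,u,d[v,u],K,E); P=P[(P[:,2]>.115)&(P[:,2]<.15)]
c=cv2.boxPoints(cv2.minAreaRect(P[:,:2].astype(np.float32))); print(c.round(4),np.median(P[:,2]))
# right edge pixels per row
R=np.array([[u[v==r].max()+.5,r] for r in range(172,270)],np.float32)
f=cv2.fitLine(R,cv2.DIST_HUBER,0,.01,.01).ravel(); print(f)
for r in (165,280):
    q=plane(f[2]+f[0]/f[1]*(r-f[3]),r,float(np.median(P[:,2]))-.007,K,E); print(q.round(4))
```

```text
[ 61   0  27  16 227]
[ 69  17  33  31 239]
[299  99  29  28 276]
[345 145  32  32 584]
104 312 [ 0.7283 -0.0805  0.2569]
106 312 [ 0.7249 -0.0806  0.2564]
106 314 [ 0.7247 -0.0839  0.2571]
106 316 [ 0.7245 -0.0872  0.2576]
106 318 [ 0.7241 -0.0904  0.2587]
108 312 [ 0.7209 -0.0806  0.2576]
108 314 [ 0.7203 -0.0838  0.2591]
108 316 [ 0.7214 -0.0873  0.2566]
108 318 [ 0.7211 -0.0905  0.2575]
108 320 [ 0.7202 -0.0937  0.2597]
108 322 [ 0.7208 -0.0971  0.2585]
110 312 [ 0.7212 -0.0811  0.2483]
110 314 [ 0.7189 -0.0841  0.2539]
110 316 [ 0.7175 -0.0872  0.2575]
110 318 [ 0.7179 -0.0906  0.2567]
110 320 [ 0.717  -0.0938  0.259 ]
110 322 [ 0.7171 -0.0971  0.2587]
110 324 [ 0.7176 -0.1005  0.2576]
110 326 [ 0.7177 -0.1038  0.2576]
112 318 [ 0.7149 -0.0907  0.2554]
112 320 [ 0.7144 -0.094   0.2568]
112 322 [ 0.7141 -0.0972  0.2574]
112 324 [ 0.7133 -0.1004  0.2596]
112 326 [ 0.7145 -0.1039  0.2567]
114 322 [ 0.7115 -0.0974  0.2553]
114 324 [ 0.7112 -0.1007  0.2561]
116 322 [ 0.7079 -0.0974  0.2555]
116 324 [ 0.7081 -0.1008  0.2551]
118 320 [ 0.704  -0.0941  0.2562]
118 322 [ 0.7053 -0.0976  0.2531]
118 324 [ 0.7066 -0.1012  0.2499]
120 320 [ 0.7016 -0.0943  0.2534]
120 322 [ 0.7004 -0.0974  0.2566]
122 318 [ 0.6966 -0.0907  0.2573]
122 320 [ 0.6978 -0.0942  0.2543]
124 318 [ 0.6953 -0.0911  0.2515]
124 320 [ 0.6937 -0.0942  0.2558]
126 320 [ 0.69   -0.0942  0.2563]
table [ 0.5338 -0.1343  0.0035]
table [ 4.087e-01 -7.350e-02 -3.000e-04]
[[ 0.4361  0.0061]
 [ 0.6678 -0.0881]
 [ 0.6865 -0.0422]
 [ 0.4547  0.052 ]] 0.1343450738352412
[  0.4009833   -0.91608536 285.8163     220.5       ]
[ 0.6599 -0.0849  0.1273]
[0.441  0.0044 0.1273]
```

The lip's top surface is at z≈0.134, so its axis is about 0.125 and the sash already stands slightly open. Its middle is near (0.555,-0.035). The pointer's tip is at about z 0.2525, so the rise needed is about 127 mm. The hood yaw is about 1.18 rad. Next I shut the jaws and tilt the tool in free space.

move_arm([
  {"fingers": 1, "xyz": [0, 0, 0], "rotation": [0, 0.1, 0]},
  {"fingers": 1, "xyz": [0, 0, 0], "rotation": [0, 0.12, 0]},
  {"fingers": 1, "xyz": [0, 0, 0], "rotation": [0, 0.12, 0]},
  {"fingers": 1, "xyz": [0, 0, 0], "rotation": [0, 0.12, 0]},
  {"fingers": 1, "xyz": [0, 0, 0], "rotation": [0, 0.12, 0]},
  {"fingers": 1, "xyz": [0, 0, 0], "rotation": [0, 0.12, 0]},
  {"fingers": 1, "xyz": [0, 0, 0], "rotation": [0, 0.1, 0]},
  {"fingers": 1, "xyz": [0, 0, 0], "rotation": [0, 0, 0]},
])

```text
time_s: 0.77
tcp_pos: [0.1456, -0.6066, 0.2379]
tool_rot: [-2.785, -0.326, -1.182]
ft_force: [-1.5, -0.0, -1.4]
grip_width: 0.0001
```

Run:
```python
from cell import readout
from h import *
from scipy.spatial.transform import Rotation as R
o=readout.get_obs(); print(o['q'].round(3),o['tcp_pos'].round(3),o['grip_width']); print(R.from_rotvec(o['tool_rot']).as_matrix().round(3), o['ft_force'].round(2))
p,d,K,E=load("top0.npz")
for n,u,v,z in (("box",390,282,.034),("cy",387,221,.007),("cg",277,281,.007),("amber",358,165,.08)): print(n,plane(u,v,z,K,E).round(3))
```

```text
[ 1.778  0.599 -0.212  1.569 -0.679  1.303  0.546] [ 0.146 -0.607  0.238] 6.336686993419468e-05
[[ 0.676  0.234  0.699]
 [ 0.157 -0.972  0.173]
 [ 0.72  -0.007 -0.694]] [-1.54 -0.03 -1.4 ]
box [ 0.448 -0.251  0.034]
cy [ 0.576 -0.253  0.007]
cg [ 0.446 -0.025  0.007]
amber [ 0.675 -0.182  0.08 ]
```

Tilt of 46° reached, with j5 near its negative limit, so I keep this tilt and orbit towards the lip. Next I write a helper that gives per-row tool-frame steps.

```bash
cat > plan.py <<'E'
import numpy as np
from scipy.linalg import logm,expm
from scipy.spatial.transform import Rotation as R
from cell import readout, ctrl
HX=np.array([.377,.926,0]); HY=np.array([-.926,.377,0])
def T(p,Rm): M=np.eye(4); M[:3,:3]=Rm; M[:3,3]=p; return M
def now():
    o=readout.get_obs(); return o,T(o['tcp_pos'],R.from_rotvec(o['tool_rot']).as_matrix())
def goalR(az,th):  # tool z at azimuth az, th below horizontal, y horizontal
    z=np.array([np.cos(az)*np.cos(th),np.sin(az)*np.cos(th),-np.sin(th)]); y=np.array([np.sin(az),-np.cos(az),0]); return np.stack([np.cross(y,z),y,z],1)
def rows(p,az,th,N):
    o,A=now(); S=np.real(expm(logm(np.linalg.inv(A)@T(p,goalR(az,th)))/N))
    print('t',o['time_s'],'q',o['q'].round(3),'tcp',o['tcp_pos'].round(4),'z',A[:3,2].round(3),'F',o['ft_force'].round(1))
    print('row mm',(S[:3,3]*1e3).round(1),'rot',R.from_matrix(S[:3,:3]).as_rotvec().round(3))
E
python3 -c "
from plan import *
print(ctrl.tips_ahead); rows([.50,-.17,.20],np.radians(64),np.radians(44),18)"
```

```text
0.011
t 0.7667 q [ 1.778  0.599 -0.212  1.569 -0.679  1.303  0.546] tcp [ 0.1456 -0.6066  0.2379] z [ 0.699  0.173 -0.694] F [-1.5 -0.  -1.4]
row mm [20.2 -7.6 24.1] rot [ 0.035 -0.    -0.034]
```

move_arm([
  {"fingers": 1, "xyz": [20, -7.5, 24], "rotation": [0.035, 0, -0.034]},
  {"fingers": 1, "xyz": [20, -7.5, 24], "rotation": [0.035, 0, -0.034]},
  {"fingers": 1, "xyz": [20, -7.5, 24], "rotation": [0.035, 0, -0.034]},
  {"fingers": 1, "xyz": [20, -7.5, 24], "rotation": [0.035, 0, -0.034]},
  {"fingers": 1, "xyz": [20, -7.5, 24], "rotation": [0.035, 0, -0.034]},
  {"fingers": 1, "xyz": [20, -7.5, 24], "rotation": [0.035, 0, -0.034]},
  {"fingers": 1, "xyz": [20, -7.5, 24], "rotation": [0.035, 0, -0.034]},
  {"fingers": 1, "xyz": [20, -7.5, 24], "rotation": [0.035, 0, -0.034]},
  {"fingers": 1, "xyz": [20, -7.5, 24], "rotation": [0.035, 0, -0.034]},
  {"fingers": 1, "xyz": [0, 0, 0], "rotation": [0, 0, 0]},
])

```text
time_s: 1.6
tcp_pos: [0.3801, -0.4205, 0.2221]
tool_rot: [-2.51, -0.913, -1.063]
ft_force: [0.4, 0.6, -0.8]
grip_width: 0.0001
```

```bash
python3 -c "
from plan import *
rows([.50,-.17,.20],np.radians(64),np.radians(44),9)"
```

```text
t 1.6 q [ 1.456  0.545 -0.398  1.739 -0.63   1.177  0.551] tcp [ 0.3801 -0.4205  0.2221] z [ 0.55   0.461 -0.696] F [ 0.4  0.6 -0.8]
row mm [19.2 -7.4 23.4] rot [ 0.034  0.    -0.032]
```

move_arm([
  {"fingers": 1, "xyz": [19, -7.5, 23.5], "rotation": [0.034, 0, -0.032]},
  {"fingers": 1, "xyz": [19, -7.5, 23.5], "rotation": [0.034, 0, -0.032]},
  {"fingers": 1, "xyz": [19, -7.5, 23.5], "rotation": [0.034, 0, -0.032]},
  {"fingers": 1, "xyz": [19, -7.5, 23.5], "rotation": [0.034, 0, -0.032]},
  {"fingers": 1, "xyz": [19, -7.5, 23.5], "rotation": [0.034, 0, -0.032]},
  {"fingers": 1, "xyz": [19, -7.5, 23.5], "rotation": [0.034, 0, -0.032]},
  {"fingers": 1, "xyz": [19, -7.5, 23.5], "rotation": [0.034, 0, -0.032]},
  {"fingers": 1, "xyz": [19, -7.5, 23.5], "rotation": [0.034, 0, -0.032]},
  {"fingers": 1, "xyz": [19, -7.5, 23.5], "rotation": [0.034, 0, -0.032]},
  {"fingers": 1, "xyz": [0, 0, 0], "rotation": [0, 0, 0]},
])

```text
time_s: 2.43
tcp_pos: [0.4979, -0.171, 0.1975]
tool_rot: [-2.174, -1.354, -0.917]
ft_force: [1.0, 1.2, 0.3]
grip_width: -0.0001
```

```bash
python3 -c "
from plan import *
rows([.515,-.13,.095],np.radians(66),np.radians(40),6)"
```

```text
t 2.4333 q [ 1.133  0.535 -0.576  1.884 -0.604  1.029  0.525] tcp [ 0.4979 -0.171   0.1975] z [ 0.311  0.648 -0.695] F [1.  1.2 0.3]
row mm [-7.6 -0.3 17. ] rot [ 0.004  0.012 -0.005]
```

move_arm([
  {"fingers": 1, "xyz": [-7.5, 0, 17], "rotation": [0.004, 0.012, -0.005]},
  {"fingers": 1, "xyz": [-7.5, 0, 17], "rotation": [0.004, 0.012, -0.005]},
  {"fingers": 1, "xyz": [-7.5, 0, 17], "rotation": [0.004, 0.012, -0.005]},
  {"fingers": 1, "xyz": [-7.5, 0, 17], "rotation": [0.004, 0.012, -0.005]},
  {"fingers": 1, "xyz": [-7.5, 0, 17], "rotation": [0.004, 0.012, -0.005]},
  {"fingers": 1, "xyz": [-7.5, 0, 17], "rotation": [0.004, 0.012, -0.005]},
  {"fingers": 1, "xyz": [0, 0, 0], "rotation": [0, 0, 0]},
])

```text
time_s: 3.02
tcp_pos: [0.5149, -0.1361, 0.0922]
tool_rot: [-2.097, -1.348, -0.976]
ft_force: [-0.5, 0.5, 0.6]
grip_width: -0.0003
```

Run:
```python
from plan import *
import cv2
from cell import imaging
th=np.radians(40); bar=np.array([.5546,-.0346,.125])
touch=bar+HX*(24*np.cos(th)-18*np.sin(th))/1e3-np.array([0,0,1])*(24*np.sin(th)+18*np.cos(th))/1e3
print('touch',touch.round(4))
rows(touch-[0,0,.012],np.radians(66),th,8)
a,_=imaging.capture("scene"); b,_=imaging.capture("top")
im=np.hstack([cv2.resize(x[80:320,150:410],(400,369)) for x in (a,b)]); cv2.imwrite("pics/c2.png",im[:,:,::-1])
```

```text
touch [ 0.5572 -0.0283  0.0958]
t 3.0167 q [ 1.099  0.752 -0.599  1.933 -0.637  0.841  0.673] tcp [ 0.5149 -0.1361  0.0922] z [ 0.315  0.699 -0.642] F [-0.5  0.5  0.6]
row mm [ 8.5 -0.7 11.8] rot [ 0.    -0.    -0.001]
```

View pics/c2.png

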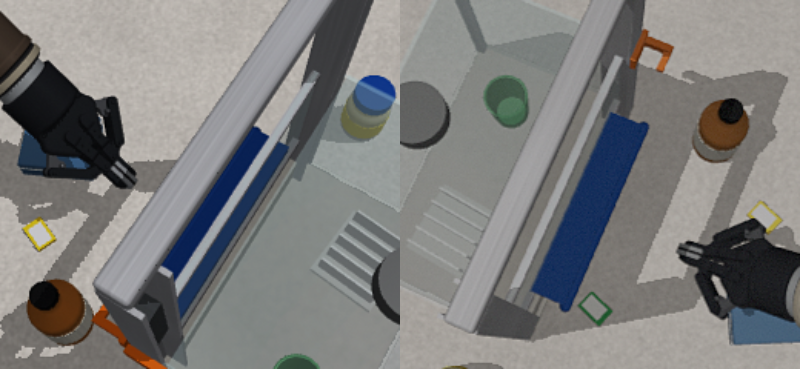

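The hand sits in front of the lip's middle with the fingertips shut (scene crop ≈(128,180), top crop ≈(685,250)), and everything else is clear. I move in beneath the lip.

move_arm([
  {"fingers": 1, "xyz": [8.5, -0.5, 12], "rotation": [0, 0, 0]},
  {"fingers": 1, "xyz": [8.5, -0.5, 12], "rotation": [0, 0, 0]},
  {"fingers": 1, "xyz": [8.5, -0.5, 12], "rotation": [0, 0, 0]},
  {"fingers": 1, "xyz": [8.5, -0.5, 12], "rotation": [0, 0, 0]},
  {"fingers": 1, "xyz": [8.5, -0.5, 12], "rotation": [0, 0, 0]},
  {"fingers": 1, "xyz": [8.5, -0.5, 12], "rotation": [0, 0, 0]},
  {"fingers": 1, "xyz": [8.5, -0.5, 12], "rotation": [0, 0, 0]},
  {"fingers": 1, "xyz": [8.5, -0.5, 12], "rotation": [0, 0, 0]},
  {"fingers": 1, "xyz": [0, 0, 0], "rotation": [0, 0, 0]},
])

```text
time_s: 3.87
tcp_pos: [0.5617, -0.0273, 0.0871]
tool_rot: [-2.097, -1.352, -0.981]
ft_force: [0.0, 0.1, 0.4]
grip_width: 0.0001
```

Run:
```python
from plan import *
o,A=now()
p=A[:3,3]
rows(p+[0,0,.06],np.radians(66),np.radians(40),12)
```

```text
t 3.8667 q [ 0.956  0.766 -0.691  1.998 -0.746  0.638  0.633] tcp [ 0.5617 -0.0273  0.0871] z [ 0.318  0.698 -0.642] F [0.  0.1 0.4]
row mm [ 3.8  0.  -3.2] rot [ 0.001 -0.    -0.   ]
```

move_arm([
  {"fingers": 1, "xyz": [2, 0, -1.7], "rotation": [0, 0, 0]},
  {"fingers": 1, "xyz": [3, 0, -2.5], "rotation": [0, 0, 0]},
  {"fingers": 1, "xyz": [3.8, 0, -3.2], "rotation": [0, 0, 0]},
  {"fingers": 1, "xyz": [3.8, 0, -3.2], "rotation": [0, 0, 0]},
  {"fingers": 1, "xyz": [3.8, 0, -3.2], "rotation": [0, 0, 0]},
  {"fingers": 1, "xyz": [3.8, 0, -3.2], "rotation": [0, 0, 0]},
  {"fingers": 1, "xyz": [3.8, 0, -3.2], "rotation": [0, 0, 0]},
  {"fingers": 1, "xyz": [3.8, 0, -3.2], "rotation": [0, 0, 0]},
  {"fingers": 1, "xyz": [3.8, 0, -3.2], "rotation": [0, 0, 0]},
  {"fingers": 1, "xyz": [3.8, 0, -3.2], "rotation": [0, 0, 0]},
  {"fingers": 1, "xyz": [3, 0, -2.5], "rotation": [0, 0, 0]},
  {"fingers": 1, "xyz": [2, 0, -1.7], "rotation": [0, 0, 0]},
])

```text
time_s: 4.87
tcp_pos: [0.5609, -0.0313, 0.1381]
tool_rot: [-2.102, -1.347, -0.98]
ft_force: [-1.3, -4.9, -3.0]
grip_width: -0.0
```

```bash
cat > look.py <<'E'
from plan import *
from h import *
from cell import imaging
def lip(name):
    n="top"; p,d=imaging.capture(n); c=imaging.get_calibration(n)
    K=[c["fx"],c["fy"],c["cx"],c["cy"]];E=np.array(c["extrinsics"])
    b=mask(p,*B); k,l,s,_=cv2.connectedComponentsWithStats(b); o=np.argsort(-s[1:,4])
    for i in o[:3]+1:
        v,u=np.nonzero(l==i); P=pts(v,u,d[v,u],K,E); print(s[i],'z med',np.median(P[:,2]).round(4),'c',np.median(P[:,:2],axis=0).round(3))
    m=mask(p,(5,150,60),(16,255,255)); v,u=np.nonzero(m); w=(u>316)&(u<330)&(v>110)&(v<130); P=pts(v[w],u[w],d[v[w],u[w]],K,E); print('pointer z',np.median(P[:,2]).round(4),w.sum())
    cv2.imwrite(f"pics/{name}.png",p[:,:,::-1]); np.savez(f"{name}.npz",p=p,d=d,K=K,E=E)
E
python3 - <<'E'
from look import *
lip("t2"); o,A=now(); rows(A[:3,3]+[0,0,.06],np.radians(66),np.radians(40),12)
E
```

```text
[ 234  147   79  134 3758] z med 0.1738 c [ 0.557 -0.017]
[166 321  28  28 612] z med 0.0846 c [0.338 0.155]
pointer z 0.255 78
t 4.9167 q [ 0.968  0.664 -0.693  1.986 -0.746  0.725  0.561] tcp [ 0.561  -0.0312  0.1386] z [ 0.321  0.696 -0.643] F [-2.1 -6.  -0.7]
row mm [ 3.8  0.  -3.2] rot [ 0.001  0.    -0.001]
```

move_arm([
  {"fingers": 1, "xyz": [2.3, 0, -1.9], "rotation": [0, 0, 0]},
  {"fingers": 1, "xyz": [3.8, 0, -3.2], "rotation": [0, 0, 0]},
  {"fingers": 1, "xyz": [5.3, 0, -4.5], "rotation": [0, 0, 0]},
  {"fingers": 1, "xyz": [5.3, 0, -4.5], "rotation": [0, 0, 0]},
  {"fingers": 1, "xyz": [5.3, 0, -4.5], "rotation": [0, 0, 0]},
  {"fingers": 1, "xyz": [5.3, 0, -4.5], "rotation": [0, 0, 0]},
  {"fingers": 1, "xyz": [5.3, 0, -4.5], "rotation": [0, 0, 0]},
  {"fingers": 1, "xyz": [5.3, 0, -4.5], "rotation": [0, 0, 0]},
  {"fingers": 1, "xyz": [5.3, 0, -4.5], "rotation": [0, 0, 0]},
  {"fingers": 1, "xyz": [4.6, 0, -3.9], "rotation": [0, 0, 0]},
  {"fingers": 1, "xyz": [3, 0, -2.5], "rotation": [0, 0, 0]},
  {"fingers": 1, "xyz": [1.5, 0, -1.3], "rotation": [0, 0, 0]},
])

```text
time_s: 5.92
tcp_pos: [0.5609, -0.0309, 0.2071]
tool_rot: [-2.101, -1.348, -0.981]
ft_force: [0.5, -5.1, -2.7]
grip_width: -0.0
```

move_arm([
  {"fingers": 1, "xyz": [0, 0, 0], "rotation": [0, 0, 0]},
])

```text
time_s: 6.0
tcp_pos: [0.5607, -0.0305, 0.2071]
tool_rot: [-2.1, -1.348, -0.981]
ft_force: [0.4, -2.9, -1.4]
grip_width: 0.0001
```

```bash
cat >> look.py <<'E'
def line(name,z):  # bar axis at lip height z-9mm from edge fit; plan position of bar line vs pointer tip, drawn on the picture
    p,d,K,E=load(name+".npz"); im=p[:,:,::-1].copy()
    o=np.array([.5546,-.0346,z]); 
    for s in np.linspace(-.12,.16,29):
        q=E[:3,:3]@(o-HY*s)+E[:3,3]; cv2.circle(im,(int(K[2]+K[0]*q[0]/q[2]),int(K[3]+K[1]*q[1]/q[2])),0,(0,255,255),-1)
    cv2.imwrite(f"pics/{name}c.png",cv2.resize(im[80:280,210:350],None,fx=3,fy=3,interpolation=cv2.INTER_NEAREST))
E
python3 - <<'E'
from look import *
lip("t3"); o,A=now(); rows(A[:3,3]+[0,0,.012],np.radians(66),np.radians(40),4)
line("t3",.2445)
E
```

```text
[ 229  134   86  145 4405] z med 0.2434 c [ 0.557 -0.017]
[166 321  28  28 611] z med 0.0845 c [0.338 0.155]
pointer z 0.255 80
t 6.05 q [ 0.981  0.542 -0.702  1.953 -0.745  0.844  0.468] tcp [ 0.5606 -0.0302  0.2068] z [ 0.319  0.697 -0.642] F [ 0.3 -2.4 -0.5]
row mm [ 2.3  0.  -1.9] rot [ 0.002 -0.    -0.002]
```

View pics/t3c.png

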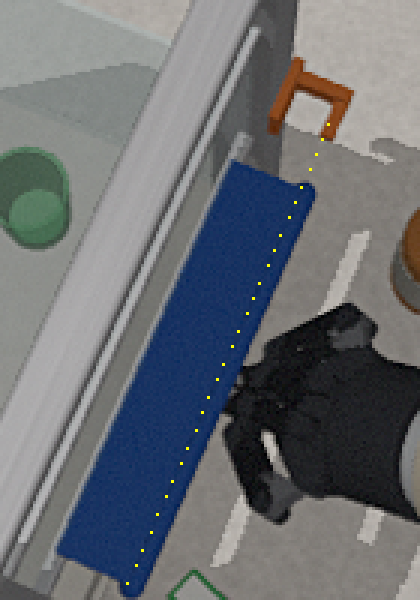

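The lip's top is now at 0.2434 and the pointer top at about 0.256–0.258, so 18–20 mm remain. I move part of the way, then measure more carefully.

move_arm([
  {"fingers": 1, "xyz": [2.3, 0, -1.9], "rotation": [0, 0, 0]},
  {"fingers": 1, "xyz": [3.1, 0, -2.6], "rotation": [0, 0, 0]},
  {"fingers": 1, "xyz": [3.1, 0, -2.6], "rotation": [0, 0, 0]},
  {"fingers": 1, "xyz": [2.3, 0, -1.9], "rotation": [0, 0, 0]},
  {"fingers": 1, "xyz": [0.8, 0, -0.6], "rotation": [0, 0, 0]},
  {"fingers": 1, "xyz": [0, 0, 0], "rotation": [0, 0, 0]},
])

```text
time_s: 6.55
tcp_pos: [0.5605, -0.03, 0.2219]
tool_rot: [-2.099, -1.348, -0.98]
ft_force: [-1.2, -2.3, -0.1]
grip_width: 0.0
```

Run:
```python
from look import *
lip("t4"); o,A=now(); print(A[:3,3].round(4),o['ft_force'].round(1))
c=imaging.get_calibration("top"); K=[c["fx"],c["fy"],c["cx"],c["cy"]];E=np.array(c["extrinsics"])
D=[]
for i in range(6): p,d=imaging.capture("top"); D.append(d)
d=np.mean(D,0); print('frame noise',np.std(D,0)[100:130,300:330].mean())
m=mask(p,(5,150,60),(16,255,255)); V=p.max(2)
for r in range(104,128):
    us=np.nonzero(m[r,308:330])[0]+308
    print(r,[(int(x),int(V[r,x]),round(1e3*float(pts(np.array([r]),np.array([x]),d[r,x][None],K,E)[0,2]),1)) for x in us])
```

```text
[ 228  131   88  148 4572] z med 0.2586 c [ 0.557 -0.017]
[166 321  28  28 611] z med 0.0847 c [0.338 0.154]
pointer z 0.2552 80
[ 0.5606 -0.0299  0.2218] [-1.  -1.2 -1.2]
frame noise 0.010394733
104 [(308, 137, 265.0), (309, 125, 264.4), (310, 123, 257.5), (311, 130, 258.1), (312, 128, 258.0), (313, 135, 257.7)]
105 [(308, 136, 265.4), (309, 118, 259.1), (310, 131, 257.9), (311, 136, 257.4), (312, 132, 257.4), (313, 133, 257.0), (314, 128, 257.3), (315, 137, 256.3)]
106 [(308, 127, 264.8), (309, 127, 258.0), (310, 133, 256.7), (311, 138, 256.8), (312, 136, 257.3), (313, 135, 257.9), (314, 135, 390.0), (315, 134, 258.1), (316, 130, 257.9), (317, 131, 257.1), (318, 137, 257.8)]
107 [(308, 111, 262.4), (309, 116, 257.5), (310, 131, 257.6), (311, 138, 258.4), (312, 139, 257.1), (313, 138, 258.7), (314, 138, 257.4), (315, 133, 257.4), (316, 133, 257.8), (317, 133, 258.0), (318, 131, 258.5), (319, 131, 257.2), (320, 137, 258.1)]
108 [(308, 98, 254.8), (309, 84, 255.1), (310, 90, 256.5), (311, 115, 257.6), (312, 128, 258.3), (313, 134, 389.4), (314, 136, 258.5), (315, 138, 257.6), (316, 13
[... 1722 characters left out ...]
.6)]
118 [(320, 136, 254.4), (321, 134, 254.2), (322, 136, 255.0), (323, 132, 255.7)]
119 [(320, 130, 254.8), (321, 135, 255.1), (322, 136, 254.3), (323, 122, 254.5)]
120 [(319, 131, 255.2), (320, 134, 256.1), (321, 137, 254.6), (322, 133, 254.7)]
121 [(319, 132, 255.7), (320, 134, 254.4), (321, 132, 255.9), (322, 132, 254.7)]
122 [(318, 134, 254.8), (319, 135, 254.4), (320, 134, 254.6), (321, 131, 254.0)]
123 [(318, 131, 254.7), (319, 133, 254.1), (320, 136, 386.6), (321, 129, 254.4)]
124 [(317, 127, 255.4), (318, 134, 254.9), (319, 136, 255.3), (320, 137, 255.3), (321, 124, 254.5)]
125 [(317, 97, 253.6), (318, 112, 254.8), (319, 129, 254.7), (320, 131, 254.3)]
126 [(320, 96, 254.1)]
127 []
```

The finger's clean top face reads 0.2548, so the tip is at 0.2518. The lip's axis is at 0.2496, about 2 mm low. I nudge up 2 mm, drop away and draw back.

move_arm([
  {"fingers": 1, "xyz": [1.5, 0, -1.3], "rotation": [0, 0, 0]},
  {"fingers": 1, "xyz": [0, 0, 0], "rotation": [0, 0, 0]},
  {"fingers": 1, "xyz": [0, 0, 0], "rotation": [0, 0, 0]},
  {"fingers": 1, "xyz": [-3, 0, 2.5], "rotation": [0, 0, 0]},
  {"fingers": 1, "xyz": [-6, 0, 5], "rotation": [0, 0, 0]},
  {"fingers": 1, "xyz": [-7, 0, 6], "rotation": [0, 0, 0]},
  {"fingers": 1, "xyz": [-8, 0, -9.5], "rotation": [0, 0, 0]},
  {"fingers": 1, "xyz": [-16, 0, -19], "rotation": [0, 0, 0]},
  {"fingers": 1, "xyz": [-16, 0, -19], "rotation": [0, 0, 0]},
  {"fingers": 1, "xyz": [-16, 0, -19], "rotation": [0, 0, 0]},
  {"fingers": 1, "xyz": [-16, 0, -19], "rotation": [0, 0, 0]},
  {"fingers": 1, "xyz": [0, 0, 0], "rotation": [0, 0, 0]},
])

```text
time_s: 7.9
tcp_pos: [0.5126, -0.1386, 0.2007]
tool_rot: [-2.109, -1.341, -0.98]
ft_force: [-0.1, -0.7, 0.3]
grip_width: 0.0
```

move_arm([
  {"fingers": 1, "xyz": [0, 0, 0], "rotation": [0, 0, 0]},
  {"fingers": 1, "xyz": [0, 0, 0], "rotation": [0, 0, 0]},
  {"fingers": 1, "xyz": [0, 0, 0], "rotation": [0, 0, 0]},
])

```text
time_s: 8.15
tcp_pos: [0.5141, -0.131, 0.2023]
tool_rot: [-2.098, -1.348, -0.98]
ft_force: [-1.0, -0.5, 1.0]
grip_width: 0.0
```

Run:
```python
from look import *
lip("t5"); o,A=now(); print(A[:3,3].round(4),o['ft_force'].round(1),abs(o['dq']).max().round(4))
a=load("top0.npz")[0]; p,d,K,E=load("t5.npz")
m=mask(p,(5,150,60),(16,255,255)); v,u=np.nonzero(m); w=(u>317)&(u<326)&(v>113)&(v<126)
print('finger top',np.median(pts(v[w],u[w],d[v[w],u[w]],K,E)[:,2]).round(4))
s,_=imaging.capture("scene")
cv2.imwrite("pics/fin.png",np.hstack([cv2.resize(x,(400,300)) for x in (s,p)])[:,:,::-1])
```

```text
[ 228  130   88  149 4585] z med 0.2603 c [ 0.557 -0.017]
[166 321  28  28 611] z med 0.0847 c [0.338 0.155]
pointer z 0.255 78
[ 0.5142 -0.1308  0.2023] [ 0.5 -0.   0.2] 0.006
finger top 0.2547
```

View pics/fin.png

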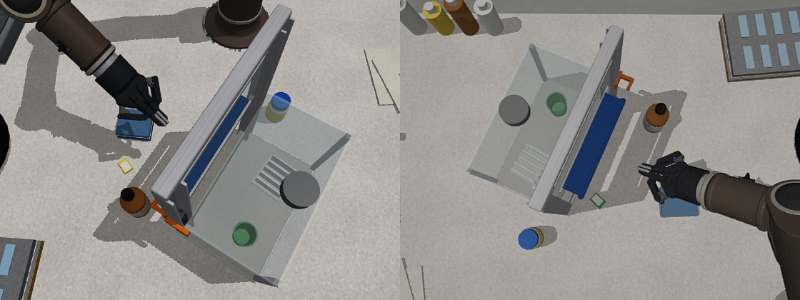

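The lip stands raised and in line with the pointer. The hand is clear of it (top half ≈(645,170)), and the loose things are where they were. The lip axis is at 0.2513 and the pointer tip at 0.2517, so I hand in.

```bash
python3 -c "
from cell import workorder; print(workorder.close_job())"
```

```text
the job is handed in; nothing more can be done
None
```

The sash is at its marked height, and the job was handed in at about 8.3 s on the robot's clock. With the jaws shut and the hand tilted about 40° below horizontal, I pushed up on the lip's round front edge from beneath. The sash rose about 126 mm at under 0.1 m/s. I then lowered the fingers clear and drew the hand back about 110 mm.

- **Height:** in the last top-camera depth reading, the lip's axis was at z ≈ 0.2513 m and the pointer tip at about 0.2517 m. That is roughly 0.5 mm apart, and the depth noise is 1–2 mm.
- **Rest of the scene:** the pointer's height reading did not change. The force on the hand was near zero, so it was touching nothing. In the pictures the loose things stood where they began; I measured only the blue jar (not moved) and judged the others by eye.
- **Starting height:** the sash did not start closed. The lip's axis began at about 0.125 m instead of 0.082 m, so I worked from the measured heights.
- **Not cross-checked:** the pointer tip was hidden in the scene camera, so its height comes from the top camera alone. An early estimate that included the pointer's arm read 2–3 mm higher.

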